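Sweep the jig clear and hold an angle bar into the fence

TASK

Pick up the wooden block and use it, not the fingers, to wipe the three loose nuts off the steel plate into the low open tray beside the plate's end. Then, with the same block still in the gripper, push into the inside corner of the angle bar so that its upright leg is flush along the fence and its other leg lies flat on the plate, and finish while holding it there: keep pressing it firmly with the block, both against the fence and down on the plate. Leave the big nut and the long bolt where they are.

Things in the scene. Friction and masses are not known exactly. Their poses are not given: they have to be found in the camera images.
- plate: fixed steel plate, 190 (x) x 280 (y) x 25 mm thick, lying on the bench; origin at the centre of its underside, so its top is at z = 25 mm in its own frame. Its x axis points away from the robot towards the fence, its y axis along the fence. It may be turned up to 0.2 rad on the bench
- fence: fixed grey steel fence along the plate's far edge, on top of the plate: 20 mm thick (x), 280 mm long (y), 28 mm high. Origin at the foot of the middle of its face towards the robot, on the plate's top: that is x = 75, y = 0, z = 25 mm in the plate's frame. Axes parallel to the plate's
- tray: fixed low open tray of dark steel, 120 (x) x 100 (y) x 22 mm high, walls 3 mm. It stands 4 mm beyond the +y or the -y end of the plate, rim 3 mm below the plate's top (a closed flat cardboard box of the same size is at the other end). Origin at the centre of its underside, axes parallel to the plate's; centre at x = 35, y = +194 or -194 mm in the plate's frame
- bar: loose rusty steel L section, 160 mm long (y), 5 mm thick, 0.41 to 0.53 kg. Flat leg, 50 mm wide, lies on the plate and points to the robot (-x); upright leg, 35 mm high, on the fence side (+x). Origin mid-length at the foot of the upright leg's outer (+x) face; the inside corner is 5 mm to -x and 5 mm above. Starts 80 to 100 mm from the fence, turned up to 0.12 rad. Dry steel: pressed down hard it sticks
- block_center (a point): centre of the wooden block standing on the bench (to one side of the plate): 56 (x) x 30 (y) x 65 mm high, 0.12 kg, the lowest 10 mm an aluminium shoe flush with the wood. Axes: x along the 56 mm, y along the 30 mm (the width to grasp), z up. A firm grip on its upper half leaves its lower end free for wiping and pressing
- block: the same wooden block; origin at the centre of its underside, axes as at its centre
- bignut: bystander, leave alone: big rusty hex nut, 75 mm across flats, 32 mm high, on the bench to the other side of the plate from the block; origin at the centre of its underside
- bolt: bystander, leave alone: long rusty hex bolt, about 150 mm long and 35 mm high at its head, lying on the bench beyond the fence; origin near its middle, on the bench
- nut0_center (a point): loose hex nut, 20 mm across flats, 10 mm high, dark steel, lying flat at the start on the plate in the strip between the angle bar and the fence (all three are the same). The point is its centre, half-way up
- nut0: the same nut; origin at the centre of its underside, 5 mm under its centre
- nut1_center (a point): loose hex nut, 20 mm across flats, 10 mm high, dark steel, lying flat at the start on the plate in the strip between the angle bar and the fence (all three are the same). The point is its centre, half-way up
- nut1: the same nut; origin at the centre of its underside, 5 mm under its centre
- nut2_center (a point): loose hex nut, 20 mm across flats, 10 mm high, dark steel, lying flat at the start on the plate in the strip between the angle bar and the fence (all three are the same). The point is its centre, half-way up
- nut2: the same nut; origin at the centre of its underside, 5 mm under its centre

How it is judged (in metres and radians):
On the way:
1. all three nuts have been wiped into the tray, with the bar not yet against the fence and the block in the gripper (x of nut0_center in the frame of tray between -0.057 and 0.057 m and y of nut0_center in the frame of tray between -0.047 and 0.047 m and z of each of nut0_center, nut1_center, nut2_center in the frame of tray below 0.033 m and x of nut1_center in the frame of tray between -0.057 and 0.057 m and y of nut1_center in the frame of tray between -0.047 and 0.047 m and x of nut2_center in the frame of tray between -0.057 and 0.057 m and y of nut2_center in the frame of tray between -0.047 and 0.047 m and contact force between the fingers and block above 2 N and x of bar in the frame of plate below 0.065 m), for 0.2 s.
At the end, for the whole second after the job is handed in: All nuts lie in the tray; bar within 3.5 mm of the fence, 0.03 rad of parallel, flat on the plate (0.04 rad, 2.5 mm); the held block alone presses the bar: over 3 N on the fence and over 8 N on the plate (own weight 4.1 to 5.2 N) through the last second (x of nut0_center in the frame of tray between -0.057 and 0.057 m and y of nut0_center in the frame of tray between -0.047 and 0.047 m and z of each of nut0_center, nut1_center, nut2_center in the frame of tray below 0.033 m and x of nut1_center in the frame of tray between -0.057 and 0.057 m and y of nut1_center in the frame of tray between -0.047 and 0.047 m and x of nut2_center in the frame of tray between -0.057 and 0.057 m and y of nut2_center in the frame of tray between -0.047 and 0.047 m and x of bar in the frame of plate between 0.0715 and 0.079 m and y of bar in the frame of plate between -0.08 and 0.08 m and z of bar in the frame of plate between 0.022 and 0.0275 m and angle between the y axis of bar and the y axis of fence, either way round below 0.03 rad and angle between bar's own z axis and vertical below 0.04 rad and contact force between bar and fence above 3 N and contact force between bar and plate above 8 N and contact force between block and bar above 4 N and contact force between the fingers and block above 4 N and contact force between each of the arm, the fingers and bar below 1 N and linear speed of bar below 0.02 m/s); the arm keeps its last pose, push and grip.
It fails at once if a small nut is touched by the gripper or arm instead of the block (contact force between any of the fingers, the arm and nut0 above 1 N or contact force between any of the fingers, the arm and nut1 above 1 N or contact force between any of the fingers, the arm and nut2 above 1 N).
It fails at once if the big nut is moved by more than 20 mm (distance of bignut from where it was at the start of the episode above 0.02 m).
It fails at once if the long bolt is moved by more than 20 mm (distance of bolt from where it was at the start of the episode above 0.02 m).
It also fails if it takes over 62 s, if anything falls off the work surface, if the arm or the gripper's body presses on something with over 40 N, if the wrist force passes 120 N, or if a joint passes its speed limit or range.

ROBOT

A 6-joint arm with a two-finger parallel gripper is mounted at the origin on the work surface. World frame = base frame: x ahead of the robot, y to its left, z up, the work surface at z = 0. Lengths are in mm, angles in rad, forces in N, time in s.
With the tool pointing down it reaches from about 375 to 900 mm from the base axis. Payload 3.1 kg.
Tool frame: the origin (TCP) lies at the very end of the fingers, on their centre line; the grasp point (between the pads) lies tcp_to_grasp behind it (tcp_to_grasp is the distance from the TCP to the grasp point, in mm); z points along the fingers, y is the direction in which the jaws open and shut (so a half turn about z gives the same grasp; the last joint's range is limited). The gripper opens to 87 mm and grips with 3 to 60 N. Pads are 19 mm wide; open, the fingers measure 117 mm over their backs; the gripper's body (75 mm by 190 mm) begins 51 mm behind the grasp point.
Start: joints at [0.991, 0.527, 1.433, -0, 1.181, -0.178], TCP at [244.38, 575.217, 222.548] pointing down, gripper open.
Joint ranges: [-3.08, 3.08], [-0.75, 2.2], [0.22, 2.44], [-1.43, 4.57], [0, 2.65], [-2.85, 2.85]. Speed limits (rad/s): [2.79, 2.79, 3.14, 3.14, 3.14, 3.14].

INTERFACE

Orientations are given as a rotation vector (axis times angle).
In Python, from station import * gives the robot as it stands.
- The arm moves only by the shell command python3 -m handwheel 'ROWS' [FORCE]. ROWS is JSON, a list of rows, each an object with "offset": the shift along the tool's x, y, z scaled (see below), a list of three; "rotation": the turn, a rotation vector about the tool's x, y, z scaled (see below), a list of three; "grip": the opening, from 0 (shut) to 1 (fully open). A call has 1 to 10 rows; each row shifts and turns the commanded pose from where the row before left it, along the tool's axes as they then stand; what a row does not reach is not made up. The controller multiplies each number of a shift by 0.25 m and each number of a turn by 90 degrees. A row lasts 1/8 s, in which the tool goes at most 62.5 mm and 10.7 degrees, less where a joint would pass 70% of its speed; a pose out of reach is approached as far as the arm can. A call with a number of a shift or a turn outside -1 to 1 is refused whole. A call with a gripper value outside its range is refused whole. The fingers move at their own pace and stop on an object; FORCE is the grip in N (left out, the last holds). Time passes only in rows, so rows that do not move let the fingers close. It gives the time, the measured TCP pose, the force and the opening at its end, in the units of the state.
- get_obs(): the state, without advancing time (a new reading comes with each control period).
- grab_frame(name): name is "scene" or "side" or "wrist"; returns the picture (480x640x3 uint8, red, green, blue); there is no depth.
- calibration(name): a dict with "camera_matrix" (3x3 intrinsics, pixels), "rvec" (rotation vector, rad) and "tvec" (3), from world to camera coordinates, as OpenCV has them. Camera axes: x right, y down, z forward; pixel columns grow to the right and rows downward; lengths in mm; the calibration is good to about 2 mm. The wrist camera is an equidistant fisheye: a pixel r from the principal point sees the ray r / f radians off the axis. A picture is of the moment at which its call begins: read the wrist's pose just before it. calibration takes no time and is no camera call; for the wrist camera it gives the pose at the moment of the call.
- job_done(): hands the job in, once; it reports no verdict.
The state is a dict: "time": time; "joint_pos": joint angles; "joint_vel": joint speeds; "effort": joint torques, N m; "tcp_pos": TCP position; "tcp_rot": TCP orientation; "wrist_force": force on the tool from outside, world axes, zero at the start; "moment": the same for the moment, N m; "width": finger opening in mm.
Only numpy, scipy, OpenCV 4.12 (cv2) and the standard library are available. Lean on these libraries where they do the work, as an engineer would, in place of code of your own. Each camera call takes 0.05 s, during which the arm holds its last target.

## Working session

There is one attempt and no reset: what is moved stays moved. The work goes in short steps, Python scripts to look and compute and a shell command to move; the robot and the scene stay as the last step left them, time stands still between calls to the robot, and variables do not carry over. Pictures are saved under pics/ and viewed, and the job is handed in when it is done.

```bash
ls; mkdir -p pics; python3 - <<'E'
from station import *
import cv2
o=get_obs(); print(o)
for n in ("scene","side","wrist"):
    print(n,calibration(n)); cv2.imwrite(f"pics/{n}0.png",grab_frame(n)[:,:,::-1])
E
```

```text
pics
{'time': 0.0, 'joint_pos': array([ 9.90484629e-01,  5.28444762e-01,  1.43389060e+00, -1.20864279e-05,
        1.18135638e+00, -1.78479856e-01]), 'joint_vel': array([-9.91995327e-04, -1.15586809e-03,  1.00080425e-03,  1.58980562e-05,
       -8.23987729e-04, -1.39666924e-03]), 'effort': array([ 2.11182356e-03, -4.40043569e+01, -1.76598179e+01,  6.34609186e-02,
        5.80586703e-02, -1.72870095e-04]), 'tcp_pos': array([244.0067855 , 574.62390285, 221.58848174]), 'tcp_rot': array([-6.26797488e-01, -3.07764537e+00,  3.06853076e-03]), 'wrist_force': array([-0.01180883,  0.39562814, -0.03161487]), 'moment': array([-0.04031791, -0.02044934,  0.0077373 ]), 'width': 87.04132191823494}
scene {'camera_matrix': array([[461.22071932,   0.        , 312.29882234],
       [  0.        , 461.22071932, 237.31386926],
       [  0.        ,   0.        ,   1.        ]]), 'rvec': array([ 1.64293388,  2.14039034, -0.68654598]), 'tvec': array([ 158.64108081, -429.76654448, 1164.53553043])}
side {'camera_matrix': array([[465.47916376,   0.        , 314.17722429],
       [  0.        , 465.47916376, 241.58922542],
       [  0.        ,   0.        ,   1.        ]]), 'rvec': array([ 2.20632066, -0.21374591,  0.07551691]), 'tvec': array([-559.71190146,  111.7592676 ,  880.12109526])}
wrist {'camera_matrix': array([[371.64829954,   0.        , 322.94072068],
       [  0.        , 371.64829954, 237.4979029 ],
       [  0.        ,   0.        ,   1.        ]]), 'rvec': array([-2.41992533, -1.60134663, -0.21941014]), 'tvec': array([-622.39331287,  -31.70405466,  391.07213244])}
```

View pics/scene0.png

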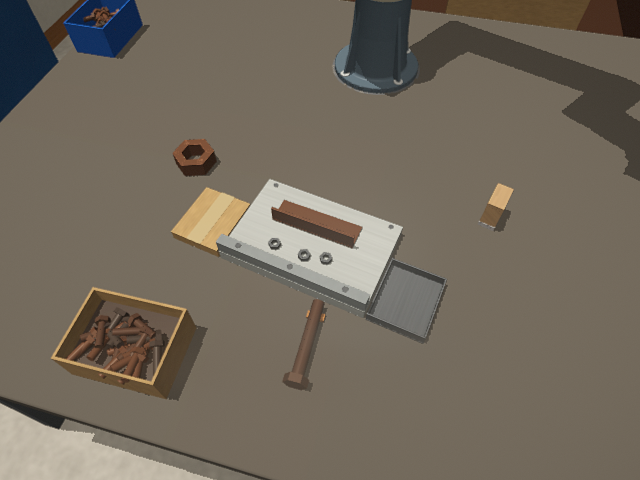

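View pics/side0.png

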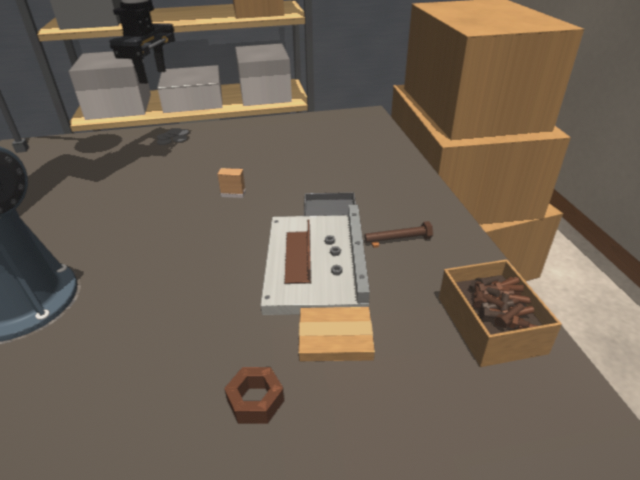

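View pics/wrist0.png

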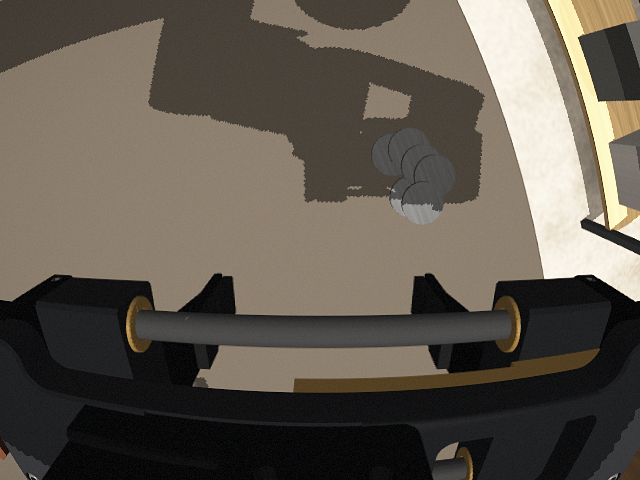

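```bash
cat > h.py <<'E'
import numpy as np, cv2
from station import *
def ray(cal,uv):
    K=cal["camera_matrix"];R=cv2.Rodrigues(cal["rvec"])[0]
    d=R.T@np.linalg.inv(K)@np.array([uv[0],uv[1],1.]);c=-R.T@cal["tvec"]; return c,d
def onz(cal,uv,z):
    c,d=ray(cal,uv); return c+d*(z-c[2])/d[2]
def proj(cal,P):
    P=np.atleast_2d(np.array(P,float)); return cv2.projectPoints(P,cal["rvec"],cal["tvec"],cal["camera_matrix"],None)[0][:,0]
def tri(c1,u1,c2,u2):
    a,d=ray(c1,u1);b,e=ray(c2,u2)
    t=np.linalg.lstsq(np.c_[d,-e],b-a,rcond=None)[0]
    p,q=a+t[0]*d,b+t[1]*e; return (p+q)/2,np.linalg.norm(p-q)
E
python3 - <<'E'
import cv2
a=cv2.imread("pics/scene0.png");b=cv2.imread("pics/side0.png")
cv2.imwrite("pics/s1.png",cv2.resize(a[170:350,160:460-10],(800,496),interpolation=cv2.INTER_CUBIC)[:600])
cv2.imwrite("pics/s2.png",cv2.resize(b[180:370,250:450],None,fx=3.1,fy=3.1,interpolation=cv2.INTER_CUBIC))
c=cv2.resize(a[180:232,475:520],None,fx=9,fy=9,interpolation=cv2.INTER_CUBIC);d=cv2.resize(b[160:205,210:255],None,fx=8,fy=8,interpolation=cv2.INTER_CUBIC)
import numpy as np
z=np.zeros((480,800,3),np.uint8);z[:c.shape[0],:c.shape[1]]=c;z[:d.shape[0],420:420+d.shape[1]]=d
cv2.imwrite("pics/s3.png",z)
E
```

```text
(no output)
```

View pics/s1.png

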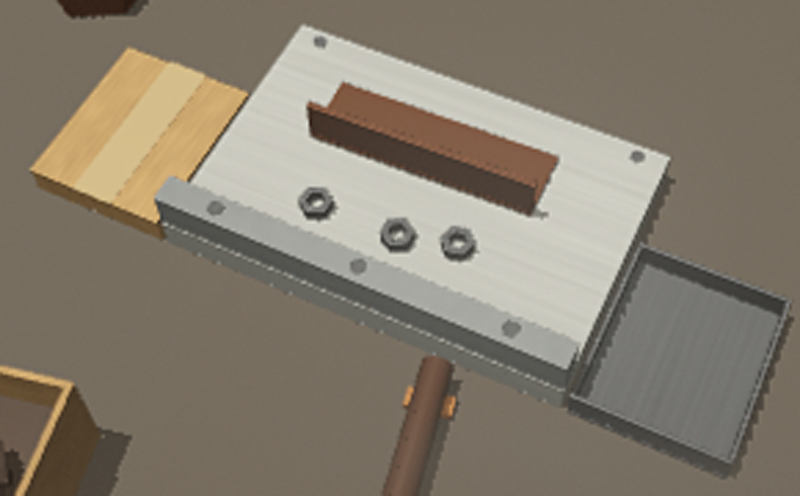

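View pics/s2.png

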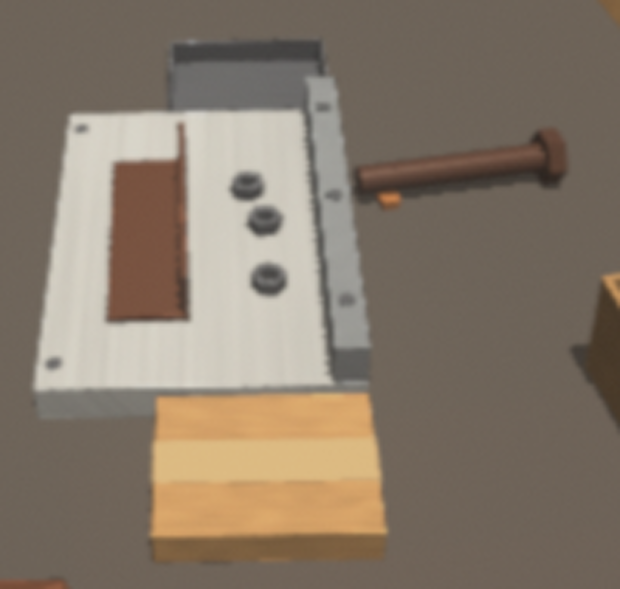

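View pics/s3.png

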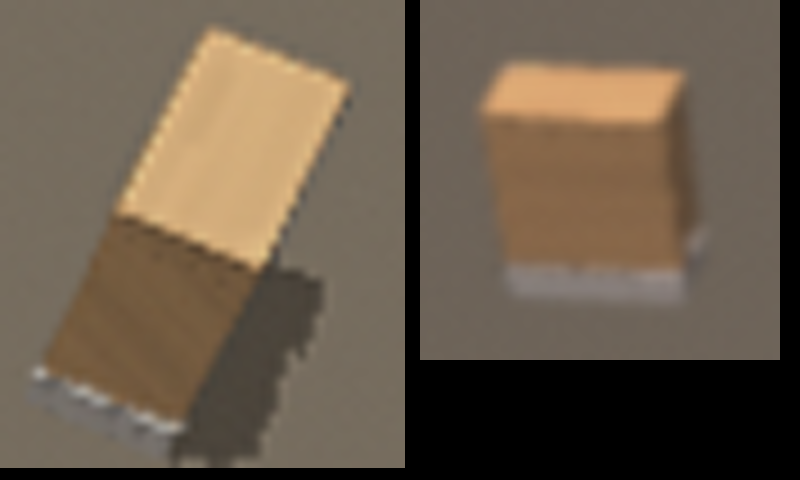

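```bash
cat > m.py <<'E'
from h import *
cs,cd=calibration("scene"),calibration("side")
S1=lambda p:((p[0]+.5)/2.7586-.5+160,(p[1]+.5)/2.7556-.5+170)
S2=lambda p:((p[0]+.5)/3.1-.5+250,(p[1]+.5)/3.1-.5+180)
S3=lambda p:((p[0]+.5)/9-.5+475,(p[1]+.5)/9-.5+180)
S4=lambda p:((p[0]-420+.5)/8-.5+210,(p[1]+.5)/8-.5+160)
np.set_printoptions(precision=1,suppress=True)
E
python3 - <<'E'
from m import *
def show(n,p,z,q=None):
    print(n,onz(cs,S1(p),z) if p else '',onz(cd,S2(q),z) if q else '',*(tri(cs,S1(p),cd,S2(q)) if p and q else ()))
show("plate near -y",(303,25),25,(37,388))
show("plate near +y",(670,157),25,(70,115))
show("fence top near -y",(178,180),53,(332,347))
show("fence top near +y",(578,350),53,(307,78))
show("nutA",(317,200),35,(268,277))
show("nutB",(399,232),35,(265,218))
show("nutC",(458,241),35,(248,184))
show("bar up -y top outer",(309,104),60,(188,288))
show("bar up +y top outer",(536,184),60,(184,125))
show("bar foot -y outer",(311,134),25)
show("bar foot +y outer",(530,214),25)
show("bar flat near -y",(343,83),30,(108,319))
show("bar flat near +y",(557,157),30,(115,162))
show("tray near +y",(788,303),22)
show("tray near -y",(645,247),22)
show("tray far +y",(730,468),22)
P=[onz(cs,S3(p),65) for p in ((212,28),(350,85),(262,268),(118,212))]
Q=[onz(cd,S4(p),65) for p in ((505,65),(686,72),(664,122),(484,113))]
for X in(P,Q):
    X=np.array(X);print(X,X.mean(0)); print(np.linalg.norm(np.roll(X,-1,0)-X,axis=1)); 
    for i,j in((0,1),(1,2),(2,3),(3,0)):print(np.degrees(np.arctan2(*(X[j]-X[i])[[1,0]])),end=' ')
    print()
E
```

```text
plate near -y [ 447.6 -130.7   25. ] [ 451.4 -130.7   25. ] [ 450.3 -130.6   26.2] 2.956677366841255
plate near +y [498.3 143.1  25. ] [500.5 143.1  25. ] [499.9 142.8  25.9] 1.6387373101556781
fence top near -y [ 616.5 -155.7   53. ] [ 615.5 -160.9   53. ] [ 615.7 -157.3   50.2] 1.8530284245422795
fence top near +y [670.5 112.5  53. ] [668.3 111.9  53. ] [669.2 112.8  51.9] 1.4399886789797876
nutA [597.4 -70.8  35. ] [598.5 -74.3  35. ] [597.9 -71.7  33.7] 2.6278786035983615
nutB [607.6 -13.1  35. ] [609.3 -17.   35. ] [608.5 -14.   33.9] 3.2504840715081755
nutC [604.6  24.6  35. ] [606.2  21.1  35. ] [605.5  23.8  34. ] 2.9116170209542287
bar up -y top outer [542.  -92.1  60. ] [ 544.6 -103.    60. ] [542.8 -94.7  55.8] 7.2921751913089565
bar up +y top outer [567.   64.8  60. ] [571.1  62.1  60. ] [569.6  64.   60.4] 4.357759906635854
bar foot -y outer [540.4 -94.3  25. ] 
bar foot +y outer [566.5  63.   25. ] 
bar flat near -y [496.  -85.1  30. ] [498.3 -86.5  30. ] [497.4 -85.4  30.1] 2.4036735933143603
bar flat near +y [521.   70.9  30. ] [523.9  71.5  30. ] [523.1  70.6  31.4] 1.9457920284884989
tray near +y [588.7 230.7  22. ] 
tray near -y [570.7 138.8  22. ] 
tray far +y [705.7 210.1  22. ] 
[[384.2 296.7  65. ]
 [393.  324.2  65. ]
 [446.  308.7  65. ]
 [438.6 280.7  65. ]] [415.5 302.6  65. ]
[28.9 55.3 28.9 56.7]
72.3621918498616 -16.372985844640294 -104.73657913913337 163.6232160479981 
[[394.6 327.7  65. ]
 [449.3 310.5  65. ]
 [440.9 280.1  65. ]
 [387.7 297.9  65. ]] [418.1 304.   65. ]
[57.4 31.6 56.2 30.6]
-17.39307321788073 -105.44077418876309 161.50994448945116 76.90428351385442
```

```bash
cat > plan.py <<'E'
from m import *
import station
from scipy.spatial.transform import Rotation as Ro
YAW=-0.187; C=np.array([568.5,-10.3])
def pl(x,y):
    c,s=np.cos(YAW),np.sin(YAW); return C+np.array([[c,-s],[s,c]])@[x,y]
def to_plate(p):
    c,s=np.cos(YAW),np.sin(YAW); return np.array([[c,s],[-s,c]])@(np.array(p)[:2]-C)
def plan(tgt,yang=None):
    "tgt world TCP, yang: world angle of tool y (deg), mod 180"
    o=get_obs();R=Ro.from_rotvec(o["tcp_rot"]);M=R.as_matrix()
    print("tcp",o["tcp_pos"],"t",o["time"],"y ang",np.degrees(np.arctan2(M[1,1],M[0,1])),"x ang",np.degrees(np.arctan2(M[1,0],M[0,0])),"F",o["wrist_force"],"w",o["width"],"tilt",M[2])
    print("offset units in current tool frame",np.round(M.T@(np.array(tgt)-o["tcp_pos"])/250,4))
    if yang is not None:
        a=np.radians(yang);y=np.array([np.cos(a),np.sin(a),0])
        if y@M[:,1]<0:y=-y
        z=np.array([0,0,-1.]);N=np.c_[np.cross(y,z),y,z]
        rv=Ro.from_matrix(M.T@N).as_rotvec();print("rot units",np.round(np.degrees(rv)/90,4),"offset after rot",np.round(N.T@(np.array(tgt)-o["tcp_pos"])/250,4))
E
python3 - <<'E'
from plan import *
print([ (k,getattr(station,k)) for k in dir(station) if not k.startswith('_')])
plan((417,303,150),73.2)
E
```

```text
[('MotionError', <class 'station.MotionError'>), ('calibration', <function make.<locals>.<lambda> at 0x7f3f49885800>), ('get_obs', <function make.<locals>.<lambda> at 0x7f3f49885760>), ('grab_frame', <function make.<locals>.drawn_camera at 0x7f3f49885260>), ('job_done', <function connect.<locals>.done at 0x7f3f49884900>), ('tcp_to_grasp', 18.700000000000003)]
tcp [244.1 574.8 221.8] t 0.15 y ang 66.97707945869249 x ang 156.97705181416006 F [ 0.2 -0.3  0.4] w 86.8656156590108 tilt [ 0. -0. -1.]
offset units in current tool frame [-1.1 -0.7  0.3]
rot units [-0.  -0.  -0.1] offset after rot [-1.  -0.8  0.3]
```

```bash
sed -i 's/precision=1/precision=4/' m.py; python3 - <<'E'
from plan import *
plan((417,303,120),73.2)
E
```

```text
tcp [244.1169 574.766  221.7778] t 0.15 y ang 66.97707945869249 x ang 156.97705181416006 F [ 0.1571 -0.2625  0.4021] w 86.8656156590108 tilt [ 0.0003 -0.0016 -1.    ]
offset units in current tool frame [-1.0617 -0.7294  0.408 ]
rot units [-0.001  -0.0002 -0.0691] offset after rot [-0.9762 -0.8408  0.4071]
```

```bash
python3 -m handwheel '[{"offset":[0,0,0],"rotation":[0,0,-0.0691],"grip":1},{"offset":[-0.122,-0.105,0.05],"rotation":[0,0,0],"grip":1},{"offset":[-0.122,-0.105,0.05],"rotation":[0,0,0],"grip":1},{"offset":[-0.122,-0.105,0.05],"rotation":[0,0,0],"grip":1},{"offset":[-0.122,-0.105,0.05],"rotation":[0,0,0],"grip":1},{"offset":[-0.122,-0.105,0.05],"rotation":[0,0,0],"grip":1},{"offset":[-0.122,-0.105,0.05],"rotation":[0,0,0],"grip":1},{"offset":[-0.122,-0.105,0.05],"rotation":[0,0,0],"grip":1},{"offset":[-0.122,-0.105,0.05],"rotation":[0,0,0],"grip":1},{"offset":[0,0,0],"rotation":[0,0,0],"grip":1}]' 40
python3 - <<'E'
from plan import *
plan((417,303,36),73.2)
for n in ("wrist","scene","side"):cv2.imwrite(f"pics/{n}1.png",grab_frame(n)[:,:,::-1])
E
```

```text
time: 1.4
tcp_pos: [418.2, 301.5, 121.6]
tcp_rot: [-0.465, -3.105, 0.002]
wrist_force: [-0.4, 0.6, -0.4]
width: 87.2
tcp [418.1687 301.4991 121.5839] t 1.4 y ang 72.94997862559035 x ang 162.9498654178132 F [-0.4004  0.6193 -0.3844] w 87.20890499058841 tilt [ 0.0013 -0.0015 -1.    ]
offset units in current tool frame [0.0058 0.0049 0.3423]
rot units [-0.0009 -0.0009 -0.0028] offset after rot [0.0062 0.0044 0.3423]
```

View pics/wrist1.png

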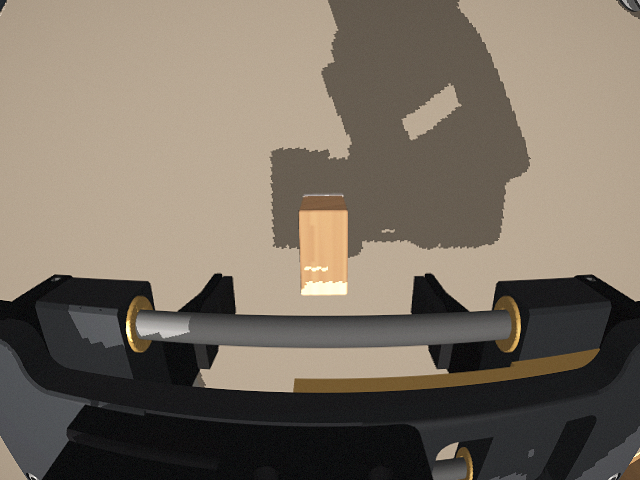

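View pics/side1.png

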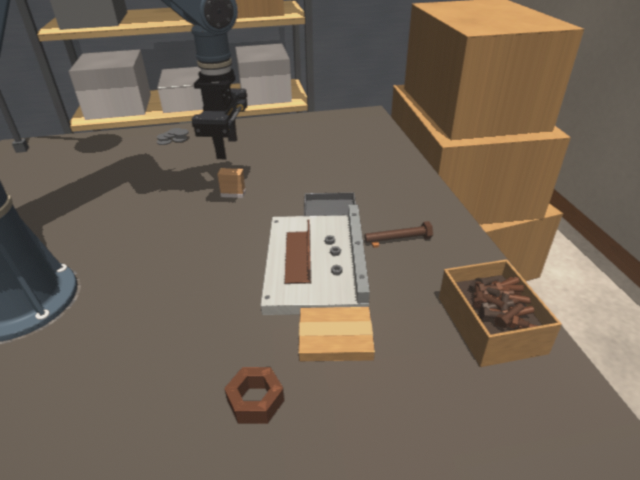

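Wrist view: the block sits centred between the fingers, top at columns 299–348 and rows 210–295. I'll check its position by fisheye rays.

```bash
cat >> plan.py <<'E'
def wz(cal,uv,z):
    K=cal["camera_matrix"];d=np.array([(uv[0]-K[0,2])/K[0,0],(uv[1]-K[1,2])/K[1,1]]);r=np.linalg.norm(d)
    v=np.array([*(d/r*np.sin(r)),np.cos(r)]);R=cv2.Rodrigues(cal["rvec"])[0];c=-R.T@cal["tvec"];w=R.T@v
    return c+w*(z-c[2])/w[2]
E
python3 - <<'E'
from plan import *
k=calibration("wrist");X=np.array([wz(k,p,65) for p in((299,210),(347.5,210),(348.5,295),(301.5,295))]);print(X,X.mean(0),np.linalg.norm(np.roll(X,-1,0)-X,axis=1))
e=X[2]-X[1]+X[3]-X[0];print(np.degrees(np.arctan2(e[1],e[0])))
plan((417,303,36),73.2)
E
```

```text
[[382.6702 298.0372  65.    ]
 [391.1216 326.0128  65.    ]
 [445.1785 311.5134  65.    ]
 [436.3581 282.3774  65.    ]] [413.8321 304.4852  65.    ] [29.2243 55.9677 30.4418 55.9251]
-15.637635263456772
tcp [416.9641 304.0902 122.6481] t 1.55 y ang 73.19638740863377 x ang 163.1963910629414 F [-0.735   0.6737 -0.4081] w 86.99472231554853 tilt [ 0.0003  0.0002 -1.    ]
offset units in current tool frame [-0.0015 -0.0042  0.3466]
rot units [ 0.0001 -0.0002 -0.    ] offset after rot [-0.0014 -0.0041  0.3466]
```

```bash
python3 -m handwheel '[{"offset":[0,0,0.07],"rotation":[0,0,0],"grip":1},{"offset":[0,0,0.07],"rotation":[0,0,0],"grip":1},{"offset":[0,0,0.07],"rotation":[0,0,0],"grip":1},{"offset":[0,0,0.07],"rotation":[0,0,0],"grip":1},{"offset":[0,0,0.064],"rotation":[0,0,0],"grip":1},{"offset":[0,0,0],"rotation":[0,0,0],"grip":1},{"offset":[0,0,0],"rotation":[0,0,0],"grip":0},{"offset":[0,0,0],"rotation":[0,0,0],"grip":0},{"offset":[0,0,0],"rotation":[0,0,0],"grip":0},{"offset":[0,0,0],"rotation":[0,0,0],"grip":0}]' 55
python3 -m handwheel '[{"offset":[0,0,0],"rotation":[0,0,0],"grip":0},{"offset":[0,0,0],"rotation":[0,0,0],"grip":0},{"offset":[0,0,0],"rotation":[0,0,0],"grip":0},{"offset":[0,0,0],"rotation":[0,0,0],"grip":0}]'
python3 - <<'E'
from plan import *
plan((417,303,136),73.2)
for n in ("wrist","side"):cv2.imwrite(f"pics/{n}2.png",grab_frame(n)[:,:,::-1])
E
```

```text
time: 2.8
tcp_pos: [417.5, 303.6, 36.9]
tcp_rot: [0.459, 3.107, 0.0]
wrist_force: [0.4, -0.7, -0.8]
width: 54.8
time: 3.3
tcp_pos: [417.1, 303.5, 36.5]
tcp_rot: [-0.459, -3.108, 0.0]
wrist_force: [0.0, -0.5, 0.1]
width: 30.0
tcp [417.1175 303.5186  36.4748] t 3.3 y ang 73.20060759254675 x ang 163.20060208233525 F [ 0.0129 -0.4858  0.079 ] w 30.047113625302593 tilt [ 0.0003 -0.0004 -1.    ]
offset units in current tool frame [-0.     -0.0023 -0.3981]
rot units [-0.0002 -0.0002  0.    ] offset after rot [-0.0001 -0.0021 -0.3981]
```

View pics/wrist2.png

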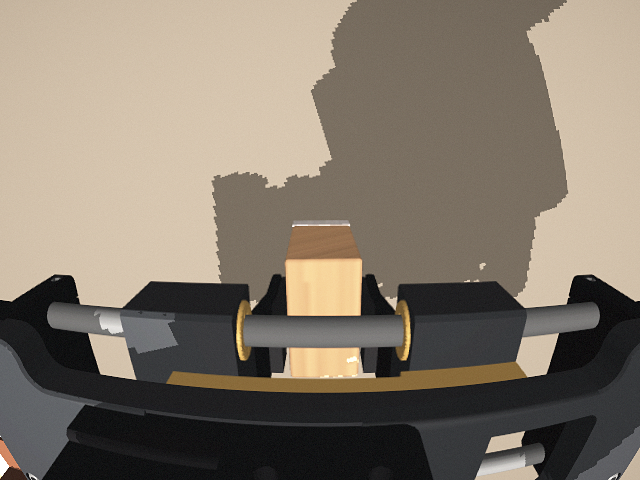

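```bash
python3 -m handwheel '[{"offset":[0,0,-0.08],"rotation":[0,0,0],"grip":0},{"offset":[0,0,-0.1],"rotation":[0,0,0],"grip":0},{"offset":[0,0,-0.1],"rotation":[0,0,0],"grip":0},{"offset":[0,0,-0.1],"rotation":[0,0,-0.068],"grip":0},{"offset":[0,0,0],"rotation":[0,0,0],"grip":0}]'
python3 - <<'E'
from plan import *
plan((*pl(36,-102),122),79.3)
E
```

```text
time: 4.03
tcp_pos: [418.4, 304.3, 133.0]
tcp_rot: [0.294, 3.124, 0.004]
wrist_force: [-0.0, -0.1, -2.1]
width: 29.6
tcp [418.4416 304.2937 132.9538] t 4.025 y ang 79.24918772662477 x ang 169.2486585115285 F [-0.0449 -0.0857 -2.13  ] w 29.641828778390156 tilt [-0.0036  0.0026 -1.    ]
offset units in current tool frame [-0.9685 -1.5323  0.0433]
rot units [ 0.0016  0.0023 -0.0006] offset after rot [-0.9673 -1.5331  0.0438]
```

```bash
python3 -m handwheel '[{"offset":[-0.0967,-0.1533,0.004],"rotation":[0,0,0],"grip":0},{"offset":[-0.0967,-0.1533,0.004],"rotation":[0,0,0],"grip":0},{"offset":[-0.0967,-0.1533,0.004],"rotation":[0,0,0],"grip":0},{"offset":[-0.0967,-0.1533,0.004],"rotation":[0,0,0],"grip":0},{"offset":[-0.0967,-0.1533,0.004],"rotation":[0,0,0],"grip":0},{"offset":[-0.0967,-0.1533,0.004],"rotation":[0,0,0],"grip":0},{"offset":[-0.0967,-0.1533,0.004],"rotation":[0,0,0],"grip":0},{"offset":[-0.0967,-0.1533,0.004],"rotation":[0,0,0],"grip":0},{"offset":[-0.0967,-0.1533,0.004],"rotation":[0,0,0],"grip":0},{"offset":[-0.0967,-0.1533,0.004],"rotation":[0,0,0],"grip":0}]'
python3 -m handwheel '[{"offset":[0,0,0],"rotation":[0,0,0],"grip":0},{"offset":[0,0,0],"rotation":[0,0,0],"grip":0}]'
python3 - <<'E'
from plan import *
plan((*pl(36,-102),63),79.3)
for n in ("wrist","side","scene"):cv2.imwrite(f"pics/{n}3.png",grab_frame(n)[:,:,::-1])
E
```

```text
time: 5.28
tcp_pos: [583.3, -118.9, 119.6]
tcp_rot: [-0.296, -3.125, -0.002]
wrist_force: [0.0, 0.4, -1.7]
width: 29.7
time: 5.52
tcp_pos: [582.3, -117.1, 120.0]
tcp_rot: [-0.295, -3.124, -0.002]
wrist_force: [-0.6, -0.4, -1.6]
width: 29.8
tcp [ 582.2968 -117.0693  119.9652] t 5.525 y ang 79.22106162998206 x ang 169.22131470317206 F [-0.5534 -0.3938 -1.65  ] w 29.79827273289546 tilt [ 0.0038  0.0012 -1.    ]
offset units in current tool frame [-0.0112  0.0011  0.2278]
rot units [ 0.0007 -0.0024 -0.0009] offset after rot [-0.0104  0.0014  0.2279]
```

View pics/wrist3.png

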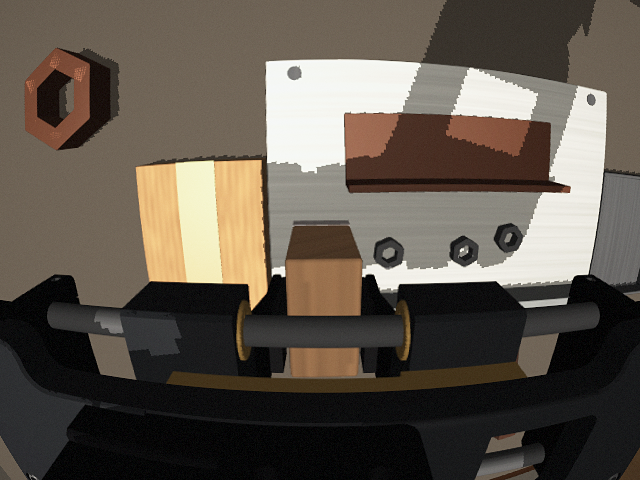

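View pics/scene3.png

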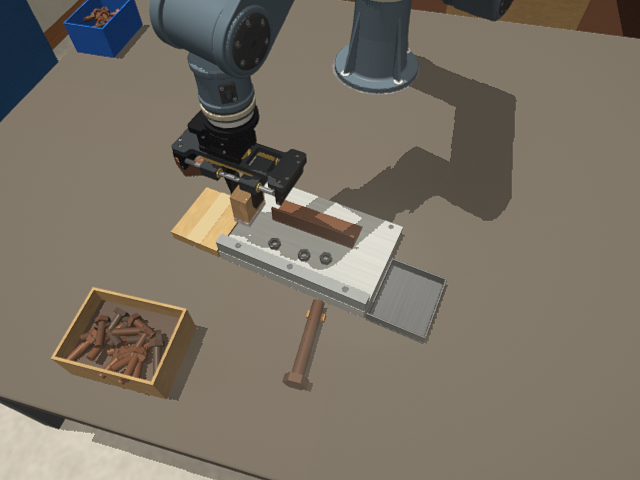

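Wrist view: nuts at (389,252), (463,250) and (508,238). The bar's upright runs from (347,188) to (569,188), and the block is at the plate's −y end. I'll check these against the first measurement.

```bash
python3 - <<'E'
from plan import *
k=calibration("wrist")
for n,p,z in(("A",(389,251),35),("B",(463,248),35),("C",(509,237),35),("barfoot-y",(348,192),25),("barfoot+y",(569,192),25),("barflat near-y",(345,113),30),("+y",(550,124),30),("plate near-y",(266,61),25),("plate near+y",(606,93),25),("blockbottom near L",(293,222),83.5),("R",(349,222),83.5)):
    w=wz(k,p,z);print(n,w,to_plate(w))
print("tcp",to_plate(get_obs()["tcp_pos"]))
E
```

```text
A [594.9048 -72.1119  35.    ] [ 37.436  -55.8254]
B [603.3637 -16.7188  35.    ] [35.4492  0.1747]
C [602.1352  22.1819  35.    ] [27.0101 38.1688]
barfoot-y [549.9798 -93.3477  25.    ] [ -2.7577 -85.043 ]
barfoot+y [578.47    88.7226  25.    ] [-8.6133 99.1498]
barflat near-y [495.5614 -85.9673  30.    ] [-57.5996 -87.9083]
+y [521.4657  70.5085  30.    ] [-61.2376  70.6555]
plate near-y [ 448.3598 -131.8919   25.    ] [ -95.4404 -141.8076]
plate near+y [498.8428 141.6724  25.    ] [-96.6964 136.3729]
blockbottom near L [ 551.3222 -128.2877   83.5   ] [   5.057  -119.1243]
R [557.0339 -97.9255  83.5   ] [  5.0244 -88.2296]
tcp [  33.7143 -101.4402]
```

```bash
python3 -m handwheel '[{"offset":[0,0,0.06],"rotation":[0,0,0],"grip":0},{"offset":[0,0,0.06],"rotation":[0,0,0],"grip":0},{"offset":[0,0,0.06],"rotation":[0,0,0],"grip":0},{"offset":[0,0,0.03],"rotation":[0,0,0],"grip":0},{"offset":[0,0,0.016],"rotation":[0,0,0],"grip":0},{"offset":[0,0,0],"rotation":[0,0,0],"grip":0},{"offset":[0,0,0],"rotation":[0,0,0],"grip":0}]'
python3 - <<'E'
from plan import *
plan((*pl(34,-102),63),79.3)
plan((*pl(34,60),63),79.3)
cv2.imwrite(f"pics/side4.png",cv2.resize(grab_frame("side")[180:370,250:450,::-1],None,fx=3.1,fy=3.1,interpolation=cv2.INTER_CUBIC))
E
```

```text
time: 6.55
tcp_pos: [584.2, -118.0, 65.5]
tcp_rot: [0.292, 3.127, -0.0]
wrist_force: [0.0, 0.1, -1.3]
width: 29.8
tcp [ 584.169  -117.9566   65.4939] t 6.55 y ang 79.31297708935004 x ang 169.31298879433933 F [ 0.0483  0.1194 -1.2513] w 29.772262286680913 tilt [-0.001  -0.0002 -1.    ]
offset units in current tool frame [0.0057 0.0035 0.01  ]
rot units [-0.0001  0.0006  0.0001] offset after rot [0.0056 0.0035 0.01  ]
tcp [ 584.169  -117.9566   65.4939] t 6.55 y ang 79.31297708935004 x ang 169.31298879433933 F [ 0.0483  0.1194 -1.2513] w 29.772262286680913 tilt [-0.001  -0.0002 -1.    ]
offset units in current tool frame [0.0053 0.6515 0.0098]
rot units [-0.0001  0.0006  0.0001] offset after rot [0.0055 0.6515 0.01  ]
```

View pics/side4.png

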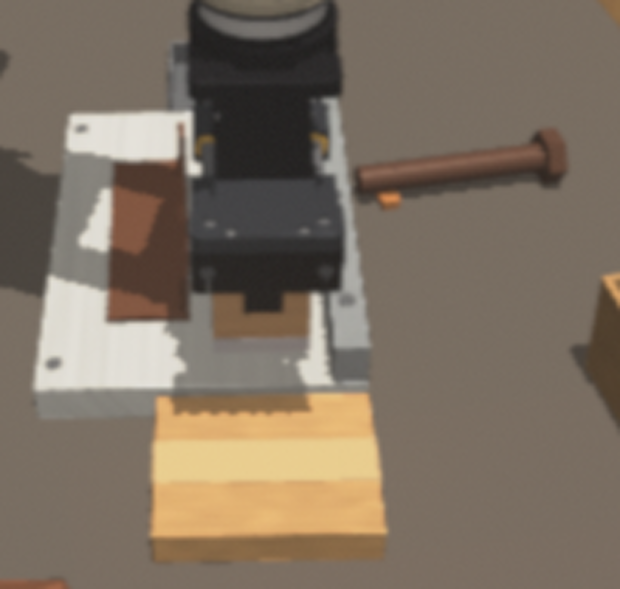

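```bash
python3 -m handwheel '[{"offset":[0.005,0,0.009],"rotation":[0,0,0],"grip":0},{"offset":[0,0.04,0],"rotation":[0,0,0],"grip":0},{"offset":[0,0.04,0],"rotation":[0,0,0],"grip":0},{"offset":[0,0.04,0],"rotation":[0,0,0],"grip":0},{"offset":[0,0.04,0],"rotation":[0,0,0],"grip":0},{"offset":[0,0.04,0],"rotation":[0,0,0],"grip":0},{"offset":[0,0.04,0],"rotation":[0,0,0],"grip":0},{"offset":[0,0.04,0],"rotation":[0,0,0],"grip":0},{"offset":[0,0.04,0],"rotation":[0,0,0],"grip":0},{"offset":[0,0.04,0],"rotation":[0,0,0],"grip":0}]'
python3 - <<'E'
from plan import *
plan((*pl(34,160),63),79.3)
print(to_plate(get_obs()["tcp_pos"]))
cv2.imwrite(f"pics/wrist5.png",grab_frame("wrist")[:,:,::-1])
E
```

```text
time: 7.85
tcp_pos: [599.4, -28.5, 62.8]
tcp_rot: [0.292, 3.128, -0.0]
wrist_force: [-0.1, -0.2, -0.9]
width: 29.8
tcp [599.3989 -28.5373  62.8055] t 7.85 y ang 79.31715802664931 x ang 169.31715856380313 F [-0.1104 -0.198  -0.9458] w 29.793806047644786 tilt [-0.0001 -0.0001 -1.    ]
offset units in current tool frame [-0.0014  0.6887 -0.0008]
rot units [-0.0001  0.0001  0.0002] offset after rot [-0.0012  0.6887 -0.0008]
[ 33.7508 -12.1748]
```

View pics/wrist5.png

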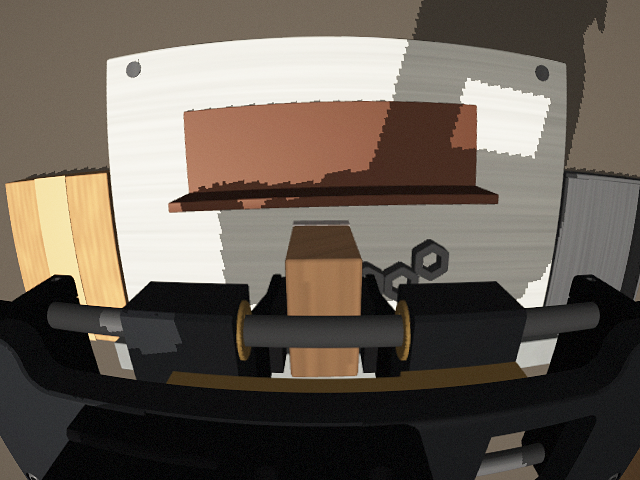

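```bash
python3 -m handwheel '[{"offset":[0,0.03,0],"rotation":[0,0,0],"grip":0},{"offset":[0,0.03,0],"rotation":[0,0,0],"grip":0},{"offset":[0,0.03,0],"rotation":[0,0,0],"grip":0},{"offset":[0,0.03,0],"rotation":[0,0,0],"grip":0},{"offset":[0,0.03,0],"rotation":[0,0,0],"grip":0},{"offset":[0,0.03,0],"rotation":[0,0,0],"grip":0},{"offset":[0,0.03,0],"rotation":[0,0,0],"grip":0},{"offset":[0,0.03,0],"rotation":[0,0,0],"grip":0}]'
python3 - <<'E'
from plan import *
plan((*pl(34,160),63),79.3)
print(to_plate(get_obs()["tcp_pos"]))
k=calibration("wrist")
cv2.imwrite(f"pics/wrist6.png",grab_frame("wrist")[:,:,::-1])
E
```

```text
time: 8.9
tcp_pos: [610.4, 30.3, 62.8]
tcp_rot: [-0.292, -3.128, 0.0]
wrist_force: [0.0, -0.0, -1.3]
width: 29.9
tcp [610.4346  30.3409  62.8043] t 8.9 y ang 79.3244811439662 x ang 169.3244810484128 F [ 0.0124 -0.0346 -1.3071] w 29.9414811749761 tilt [ 0.     -0.0001 -1.    ]
offset units in current tool frame [-0.0017  0.4491 -0.0008]
rot units [-0.0001 -0.      0.0003] offset after rot [-0.0015  0.4491 -0.0008]
[33.6479 47.7285]
```

View pics/wrist6.png

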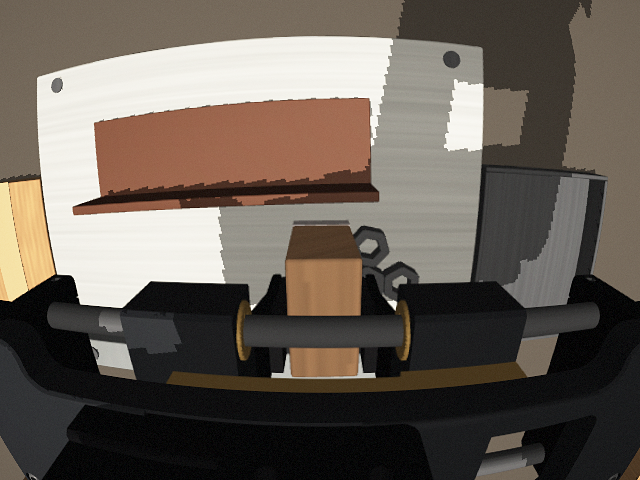

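```bash
python3 - <<'E'
from plan import *
k=calibration("wrist")
for p,z in(((371,243),35),((400,281),35),((321,222),26.5),((371,258),35),((371,228),35)):print(p,to_plate(wz(k,p,z)))
cv2.imwrite(f"pics/side6.png",cv2.resize(grab_frame("side")[180:370,250:450,::-1],None,fx=3.1,fy=3.1,interpolation=cv2.INTER_CUBIC))
E
```

```text
(371, 243) [14.181  73.2678]
(400, 281) [36.3844 90.6448]
(321, 222) [ 4.7344 46.4844]
(371, 258) [22.6682 73.6007]
(371, 228) [ 5.8979 72.9708]
```

View pics/side6.png

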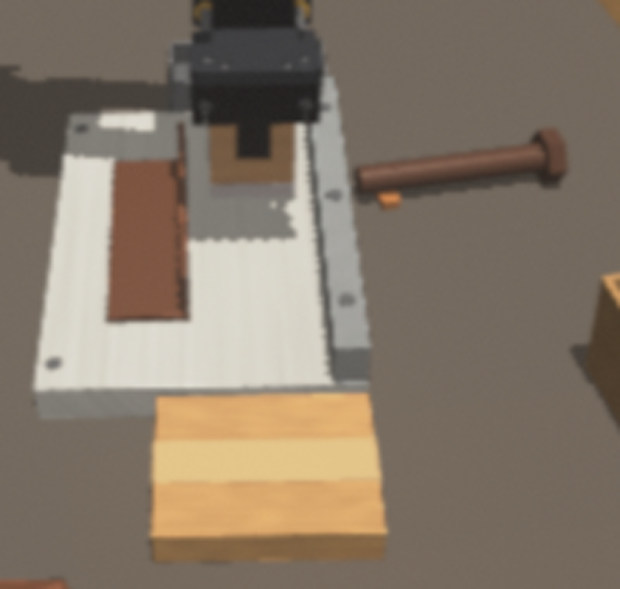

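```bash
python3 -m handwheel '[{"offset":[0.006,0.03,0],"rotation":[0,0,0],"grip":0},{"offset":[0.006,0.03,0],"rotation":[0,0,0],"grip":0},{"offset":[0,0.03,0],"rotation":[0,0,0],"grip":0},{"offset":[0,0.03,0],"rotation":[0,0,0],"grip":0},{"offset":[0,0.03,0],"rotation":[0,0,0],"grip":0},{"offset":[0,0.03,0],"rotation":[0,0,0],"grip":0}]'
python3 - <<'E'
from plan import *
plan((*pl(34,160),63),79.3)
print(to_plate(get_obs()["tcp_pos"]))
k=calibration("wrist")
cv2.imwrite(f"pics/wrist7.png",grab_frame("wrist")[:,:,::-1])
E
```

```text
time: 9.75
tcp_pos: [615.8, 75.2, 62.8]
tcp_rot: [-0.292, -3.128, 0.0]
wrist_force: [-0.5, 0.4, -1.1]
width: 30.1
tcp [615.8458  75.1699  62.7634] t 9.75 y ang 79.32300469275046 x ang 169.32300467581754 F [-0.4942  0.4429 -1.1368] w 30.05427436818851 tilt [ 0. -0. -1.]
offset units in current tool frame [-0.0137  0.2689 -0.0009]
rot units [-0.     -0.      0.0003] offset after rot [-0.0135  0.2689 -0.0009]
[30.6305 92.782 ]
```

View pics/wrist7.png

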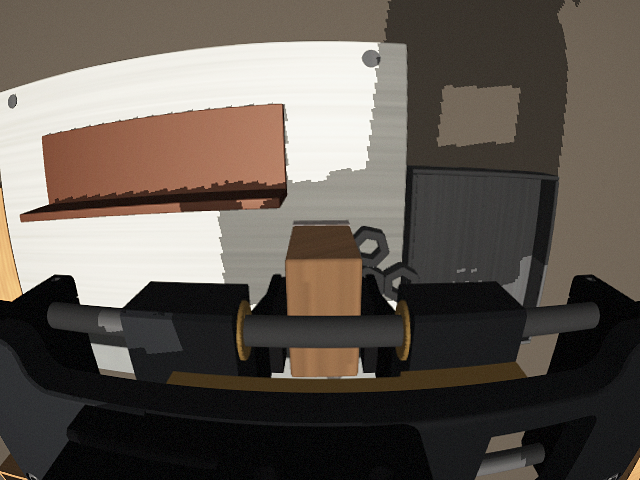

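```bash
python3 -m handwheel '[{"offset":[0,0.03,0],"rotation":[0,0,0],"grip":0},{"offset":[0,0.03,0],"rotation":[0,0,0],"grip":0},{"offset":[0,0.03,0],"rotation":[0,0,0],"grip":0},{"offset":[0,0.03,0],"rotation":[0,0,0],"grip":0},{"offset":[0,0.03,0],"rotation":[0,0,0],"grip":0},{"offset":[0,0.03,0],"rotation":[0,0,0],"grip":0},{"offset":[0,0.03,0],"rotation":[0,0,0],"grip":0},{"offset":[0,0.03,0],"rotation":[0,0,0],"grip":0}]'
python3 - <<'E'
from plan import *
plan((*pl(34,160),63),79.3)
print(to_plate(get_obs()["tcp_pos"]))
k=calibration("wrist")
cv2.imwrite(f"pics/wrist8.png",grab_frame("wrist")[:,:,::-1])
E
```

```text
time: 10.8
tcp_pos: [626.9, 134.1, 62.8]
tcp_rot: [-0.292, -3.128, -0.0]
wrist_force: [-0.1, -0.5, -1.9]
width: 30.1
tcp [626.9315 134.1161  62.7735] t 10.8 y ang 79.31756212082055 x ang 169.31756224742057 F [-0.0742 -0.4952 -1.914 ] w 30.118111875615156 tilt [ 0.0001  0.     -1.    ]
offset units in current tool frame [-0.0138  0.0289 -0.0009]
rot units [ 0.     -0.      0.0002] offset after rot [-0.0138  0.029  -0.0009]
[ 30.5641 152.7616]
```

View pics/wrist8.png

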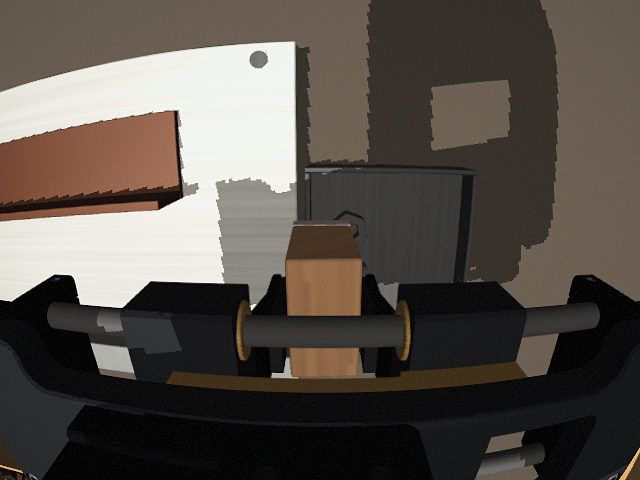

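```bash
python3 -m handwheel '[{"offset":[0,0.03,0],"rotation":[0,0,0],"grip":0},{"offset":[0,0.02,0],"rotation":[0,0,0],"grip":0},{"offset":[0,0,0],"rotation":[0,0,0],"grip":0},{"offset":[0,0,-0.1],"rotation":[0,0,0],"grip":0},{"offset":[0,-0.05,-0.15],"rotation":[0,0,0],"grip":0},{"offset":[0.1,-0.1,0],"rotation":[0,0,0],"grip":0},{"offset":[0.1,-0.1,0],"rotation":[0,0,0],"grip":0},{"offset":[0.1,-0.1,0],"rotation":[0,0,0],"grip":0},{"offset":[0,0,0],"rotation":[0,0,0],"grip":0}]'
python3 - <<'E'
from plan import *
plan((*pl(-56,-7),110),79.3)
print(to_plate(get_obs()["tcp_pos"]))
for n in ("wrist","side","scene"):cv2.imwrite(f"pics/{n}9.png",grab_frame(n)[:,:,::-1])
E
```

```text
time: 11.98
tcp_pos: [536.3, 72.7, 125.2]
tcp_rot: [-0.295, -3.124, 0.001]
wrist_force: [0.1, -0.3, -1.3]
width: 29.8
tcp [536.2729  72.7489 125.234 ] t 11.975 y ang 79.20831364116663 x ang 169.20814998662757 F [ 0.0602 -0.3456 -1.307 ] w 29.833869290858868 tilt [ 0.0038 -0.0008 -1.    ]
offset units in current tool frame [ 0.0349 -0.3304  0.0613]
rot units [-0.0005 -0.0024 -0.001 ] offset after rot [ 0.0357 -0.3304  0.0609]
[-47.1051  75.6097]
```

View pics/wrist9.png

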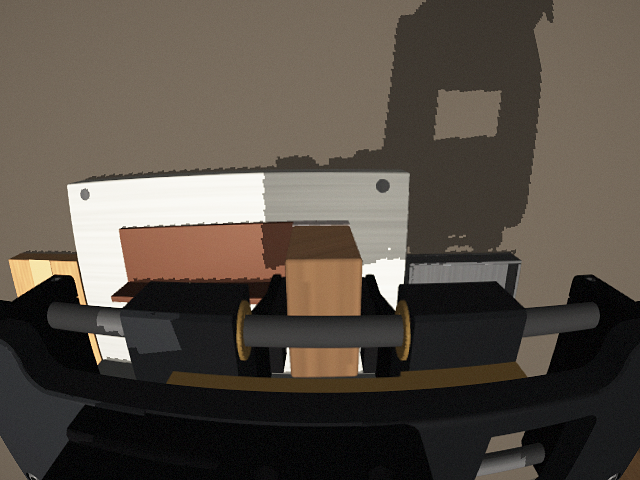

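View pics/scene9.png

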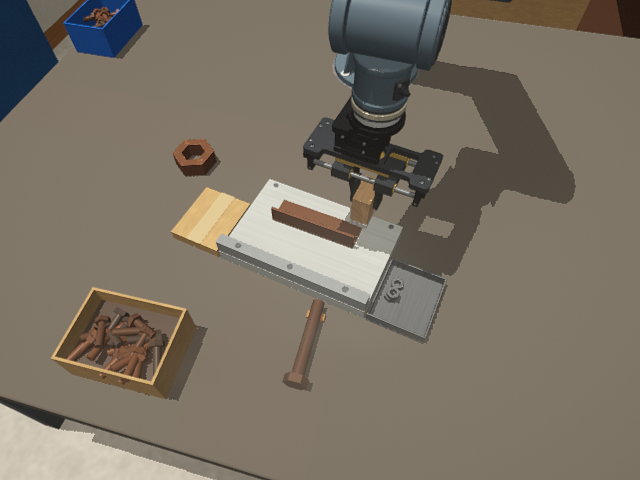

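```bash
python3 - <<'E'
import cv2
a=cv2.imread("pics/scene9.png")[255:345,355:455];b=cv2.imread("pics/side9.png")[180:240,290:370]
cv2.imwrite("pics/t1.png",cv2.resize(a,None,fx=6,fy=6,interpolation=cv2.INTER_CUBIC));cv2.imwrite("pics/t2.png",cv2.resize(b,None,fx=7,fy=7,interpolation=cv2.INTER_CUBIC))
E
```

```text
(no output)
```

View pics/t1.png

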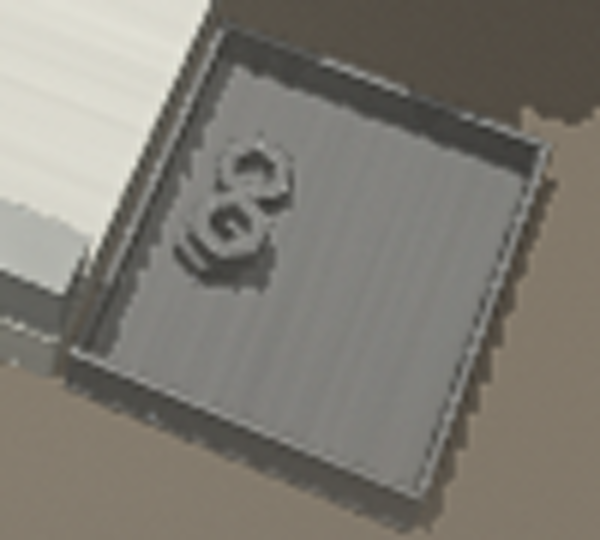

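View pics/t2.png

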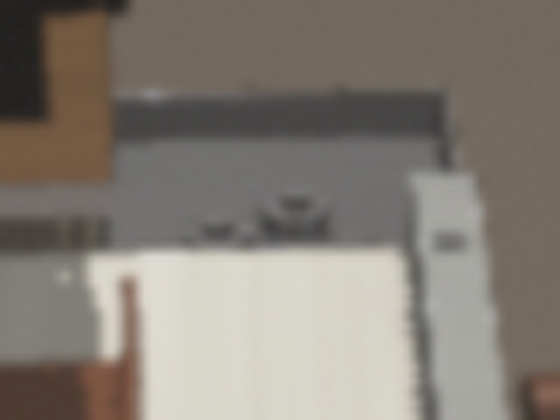

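```bash
python3 - <<'E'
from plan import *
for p,z in(((255,170),13),((232,222),22),((210,255),10),((210,255),18)):
    print(to_plate(onz(cs,((p[0]+.5)/6-.5+355,(p[1]+.5)/6-.5+255),z))-[35,194])
E
```

```text
[-23.9249 -25.797 ]
[ -0.1764 -25.2852]
[  5.6303 -28.0582]
[  9.9955 -27.4857]
```

```bash
python3 -m handwheel '[{"offset":[0.005,-0.066,0.01],"rotation":[0,-0.0024,0],"grip":0},{"offset":[0.005,-0.066,0.01],"rotation":[0,0,0],"grip":0},{"offset":[0.005,-0.066,0.01],"rotation":[0,0,0],"grip":0},{"offset":[0.005,-0.066,0],"rotation":[0,0,0],"grip":0},{"offset":[0.005,-0.066,0],"rotation":[0,0,0],"grip":0},{"offset":[0,0,0],"rotation":[0,0,0],"grip":0},{"offset":[0,0,0],"rotation":[0,0,0],"grip":0}]'
python3 - <<'E'
from plan import *
plan((*pl(-54,-7),70),79.3)
print(to_plate(get_obs()["tcp_pos"]))
for n in ("wrist","side"):cv2.imwrite(f"pics/{n}10.png",grab_frame(n)[:,:,::-1])
a=cv2.imread("pics/side10.png");cv2.imwrite("pics/side10c.png",cv2.resize(a[180:330,250:400],None,fx=4,fy=4,interpolation=cv2.INTER_CUBIC))
E
```

```text
time: 13.0
tcp_pos: [518.0, -6.2, 117.9]
tcp_rot: [0.293, 3.124, -0.0]
wrist_force: [-0.1, 0.4, -1.3]
width: 29.7
tcp [517.9874  -6.158  117.8901] t 13.0 y ang 79.28424609334046 x ang 169.28417969501248 F [-0.139   0.3719 -1.3147] w 29.721566613972303 tilt [-0.0041  0.0003 -1.    ]
offset units in current tool frame [ 0.0152 -0.0068  0.1915]
rot units [ 0.0002  0.0026 -0.0002] offset after rot [ 0.0144 -0.0067  0.1916]
[-50.402   -5.3211]
```

View pics/side10c.png

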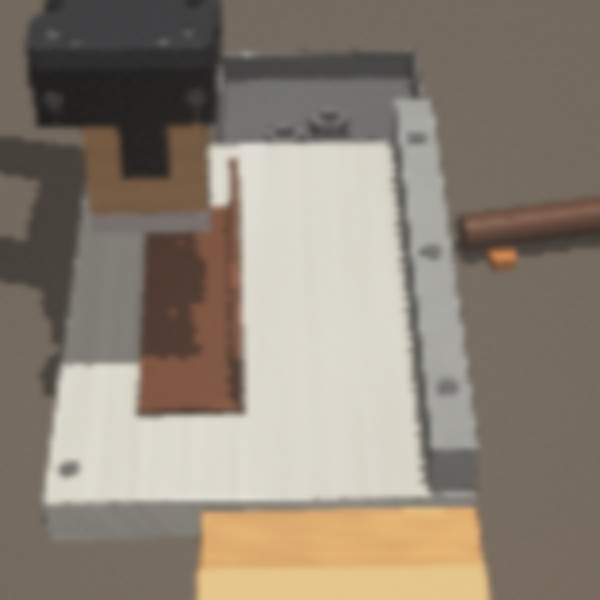

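View pics/wrist10.png

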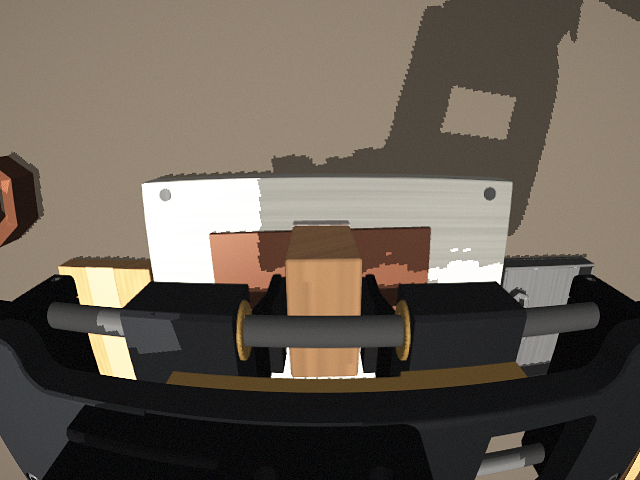

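```bash
python3 -m handwheel '[{"offset":[0.008,0,0],"rotation":[0,0.0026,0],"grip":0},{"offset":[0.012,0,0.04],"rotation":[0,0,0],"grip":0},{"offset":[0,0,0.05],"rotation":[0,0,0],"grip":0},{"offset":[0,0,0.05],"rotation":[0,0,0],"grip":0},{"offset":[0,0,0.04],"rotation":[0,0,0],"grip":0},{"offset":[0,0,0.007],"rotation":[0,0,0],"grip":0},{"offset":[0,0,0],"rotation":[0,0,0],"grip":0}]'
python3 - <<'E'
from plan import *
plan((*pl(-54,-7),68),79.3)
print(to_plate(get_obs()["tcp_pos"]))
for n in ("wrist","side"):cv2.imwrite(f"pics/{n}11.png",grab_frame(n)[:,:,::-1])
a=cv2.imread("pics/side11.png");cv2.imwrite("pics/side11c.png",cv2.resize(a[180:330,250:400],None,fx=4,fy=4,interpolation=cv2.INTER_CUBIC))
E
```

```text
time: 13.98
tcp_pos: [513.0, -5.2, 70.8]
tcp_rot: [-0.292, -3.127, -0.0]
wrist_force: [-0.1, 0.3, -1.7]
width: 29.4
tcp [513.0009  -5.2385  70.8236] t 13.975 y ang 79.31713176046341 x ang 169.3171311853237 F [-0.1327  0.2548 -1.7327] w 29.449224224248518 tilt [ 0.0005 -0.     -1.    ]
offset units in current tool frame [-0.0059 -0.0066  0.0113]
rot units [-0.     -0.0003  0.0002] offset after rot [-0.0059 -0.0066  0.0113]
[-55.4725  -5.3447]
```

View pics/side11c.png

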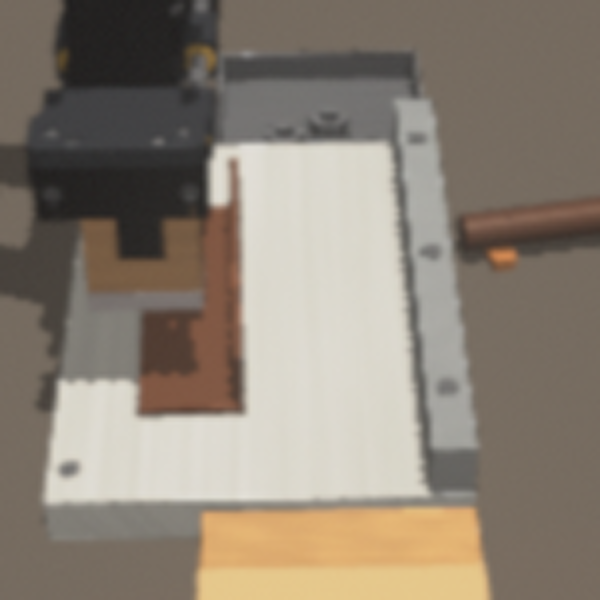

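```bash
python3 -m handwheel '[{"offset":[0,-0.006,0.012],"rotation":[0,0,0],"grip":0},{"offset":[-0.02,0,0],"rotation":[0,0,0],"grip":0},{"offset":[-0.03,0,0],"rotation":[0,0,0],"grip":0},{"offset":[-0.03,0,0],"rotation":[0,0,0],"grip":0},{"offset":[-0.03,0,0],"rotation":[0,0,0],"grip":0},{"offset":[-0.03,0,0],"rotation":[0,0,0],"grip":0},{"offset":[-0.03,0,0],"rotation":[0,0,0],"grip":0},{"offset":[0,0,0],"rotation":[0,0,0],"grip":0}]'
python3 - <<'E'
from plan import *
plan((*pl(40,-7),68),79.3)
print(to_plate(get_obs()["tcp_pos"]))
for n in ("wrist","side"):cv2.imwrite(f"pics/{n}12.png",grab_frame(n)[:,:,::-1])
a=cv2.imread("pics/side12.png");cv2.imwrite("pics/side12c.png",cv2.resize(a[180:330,250:400],None,fx=4,fy=4,interpolation=cv2.INTER_CUBIC))
E
```

```text
time: 15.08
tcp_pos: [554.7, -14.5, 67.7]
tcp_rot: [-0.292, -3.127, -0.0]
wrist_force: [-2.2, 0.5, -2.2]
width: 29.6
tcp [554.6831 -14.5317  67.6914] t 15.075 y ang 79.31414721813701 x ang 169.31415038192824 F [-2.1537  0.4505 -2.2402] w 29.6378707946622 tilt [ 0.0006  0.0001 -1.    ]
offset units in current tool frame [-0.2112 -0.0012 -0.0014]
rot units [ 0.0001 -0.0004  0.0002] offset after rot [-0.2112 -0.0011 -0.0012]
[-12.7893  -6.7267]
```

View pics/side12c.png

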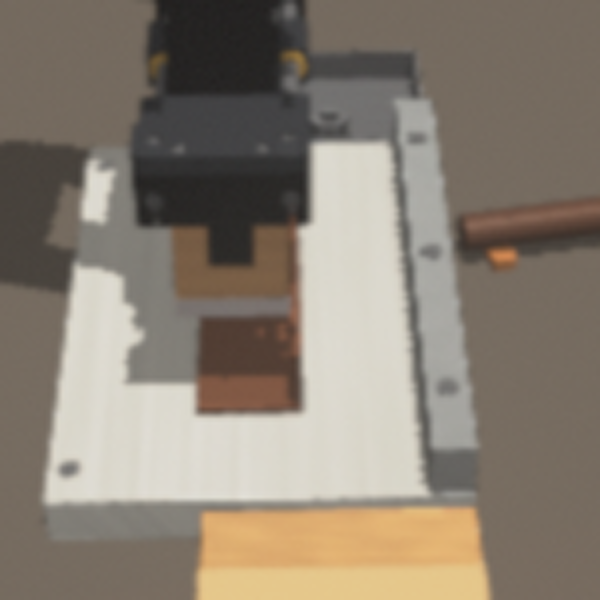

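View pics/wrist12.png

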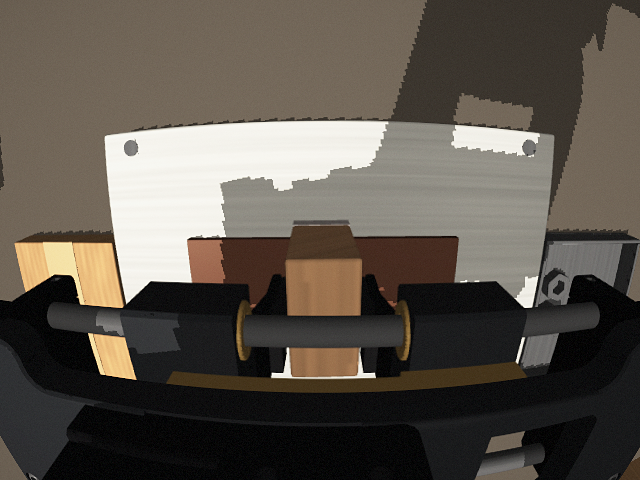

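```bash
python3 -m handwheel '[{"offset":[-0.03,0,0],"rotation":[0,0,0],"grip":0},{"offset":[-0.03,0,0],"rotation":[0,0,0],"grip":0},{"offset":[-0.03,0,0],"rotation":[0,0,0],"grip":0},{"offset":[-0.03,0,0],"rotation":[0,0,0],"grip":0},{"offset":[-0.03,0,0],"rotation":[0,0,0],"grip":0},{"offset":[-0.03,0,0],"rotation":[0,0,0],"grip":0},{"offset":[0,0,0],"rotation":[0,0,0],"grip":0}]'
python3 -m handwheel '[{"offset":[-0.01,0,0],"rotation":[0,0,0],"grip":0},{"offset":[-0.01,0,0],"rotation":[0,0,0],"grip":0},{"offset":[0,0,0],"rotation":[0,0,0],"grip":0}]'
python3 - <<'E'
from plan import *
plan((*pl(42,-7),68),79.3)
print(to_plate(get_obs()["tcp_pos"]))
for n in ("wrist","side"):cv2.imwrite(f"pics/{n}13.png",grab_frame(n)[:,:,::-1])
a=cv2.imread("pics/side13.png");cv2.imwrite("pics/side13c.png",cv2.resize(a[180:330,250:400],None,fx=4,fy=4,interpolation=cv2.INTER_CUBIC))
E
```

```text
time: 16.05
tcp_pos: [600.5, -23.4, 68.3]
tcp_rot: [0.292, 3.125, -0.001]
wrist_force: [-0.7, 0.2, -2.3]
width: 29.9
time: 16.42
tcp_pos: [601.6, -23.4, 68.0]
tcp_rot: [-0.292, -3.123, -0.001]
wrist_force: [-4.3, 0.2, 2.0]
width: 29.5
tcp [601.5811 -23.3948  67.9817] t 16.425 y ang 79.32879580719282 x ang 169.32878351567203 F [-4.2827  0.1846  1.9747] w 29.536799330758324 tilt [ 0.0046 -0.     -1.    ]
offset units in current tool frame [-0.0282 -0.0012 -0.0002]
rot units [-0.     -0.0029  0.0003] offset after rot [-0.0282 -0.0011 -0.0001]
[34.9389 -6.7163]
```

View pics/side13c.png

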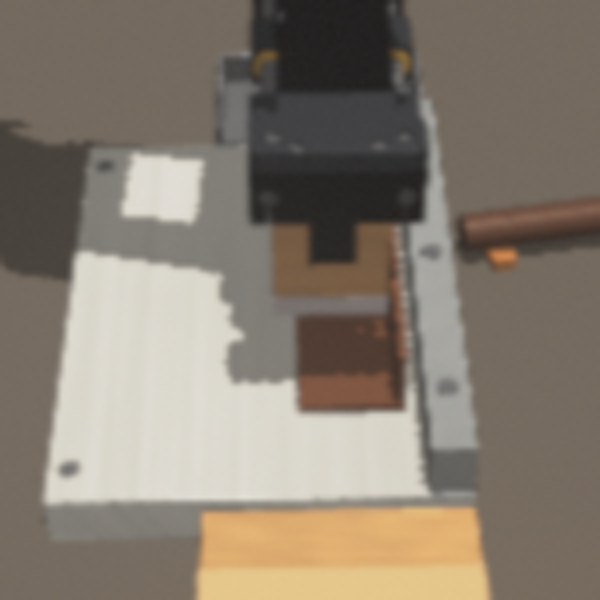

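```bash
python3 -m handwheel '[{"offset":[-0.01,0,-0.004],"rotation":[0,0,0],"grip":0},{"offset":[-0.01,0,0],"rotation":[0,0,0],"grip":0},{"offset":[0,0,0],"rotation":[0,0,0],"grip":0}]'
python3 -m handwheel '[{"offset":[-0.01,0,0],"rotation":[0,0,0],"grip":0},{"offset":[0,0,0],"rotation":[0,0,0],"grip":0}]'
python3 - <<'E'
from plan import *
plan((*pl(42,-7),68),79.3)
print(to_plate(get_obs()["tcp_pos"]))
for n in ("wrist","side"):cv2.imwrite(f"pics/{n}14.png",grab_frame(n)[:,:,::-1])
a=cv2.imread("pics/side14.png");cv2.imwrite("pics/side14c.png",cv2.resize(a[180:330,250:400],None,fx=4,fy=4,interpolation=cv2.INTER_CUBIC))
E
```

```text
time: 16.9
tcp_pos: [608.3, -24.6, 68.9]
tcp_rot: [-0.293, -3.127, -0.0]
wrist_force: [-2.8, 0.2, -0.5]
width: 30.0
time: 17.15
tcp_pos: [608.4, -24.6, 68.9]
tcp_rot: [-0.292, -3.122, -0.001]
wrist_force: [-7.2, 1.4, 2.7]
width: 29.7
tcp [608.3895 -24.5686  68.92  ] t 17.15 y ang 79.32679708671004 x ang 169.32681873338316 F [-7.2292  1.3973  2.6667] w 29.664152643919582 tilt [ 0.0061  0.0001 -1.    ]
offset units in current tool frame [-0.0006 -0.0016  0.0037]
rot units [ 0.     -0.0039  0.0003] offset after rot [-0.0006 -0.0016  0.0037]
[41.8468 -6.6039]
```

View pics/side14c.png

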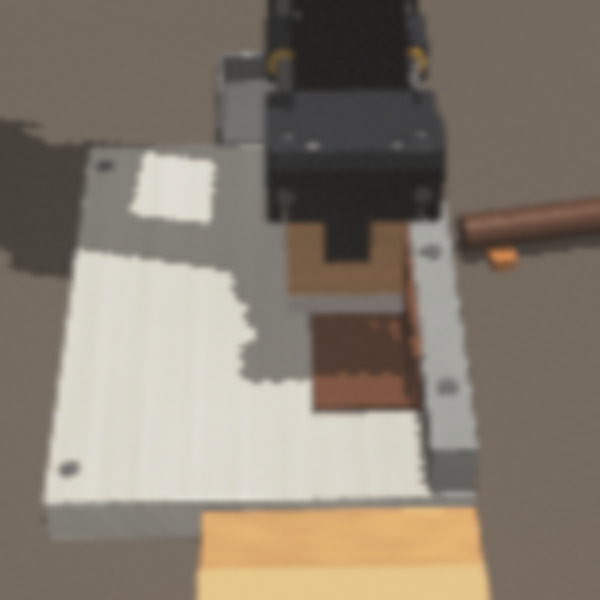

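View pics/wrist14.png

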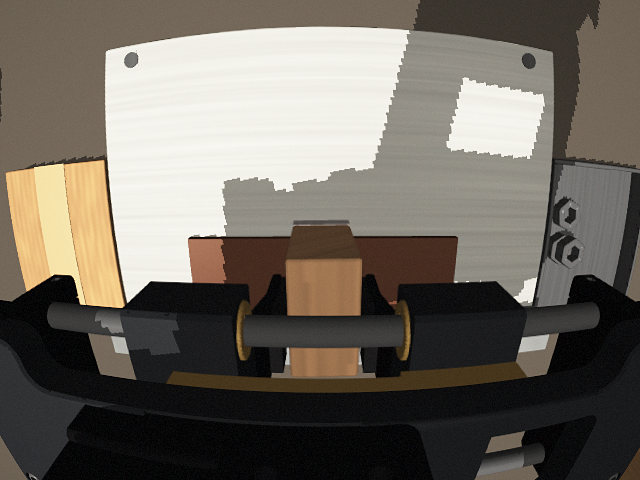

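```bash
python3 -m handwheel '[{"offset":[-0.01,0,0],"rotation":[0,0,0],"grip":0},{"offset":[0,0,0],"rotation":[0,0,0],"grip":0},{"offset":[0,0,0],"rotation":[0,0,0],"grip":0}]' 60
python3 -m handwheel '[{"offset":[-0.01,0,0],"rotation":[0,0,0],"grip":0},{"offset":[0,0,0],"rotation":[0,0,0],"grip":0},{"offset":[0,0,0],"rotation":[0,0,0],"grip":0}]'
python3 -m handwheel '[{"offset":[0,0,0.008],"rotation":[0,0,0],"grip":0},{"offset":[0,0,0],"rotation":[0,0,0],"grip":0},{"offset":[0,0,0],"rotation":[0,0,0],"grip":0}]'
```

```text
time: 17.62
tcp_pos: [608.5, -24.5, 68.8]
tcp_rot: [-0.291, -3.117, -0.002]
wrist_force: [-10.6, 0.6, 7.0]
width: 29.5
time: 18.0
tcp_pos: [608.6, -24.6, 68.7]
tcp_rot: [-0.29, -3.112, -0.002]
wrist_force: [-14.3, 1.4, 8.7]
width: 29.4
time: 18.38
tcp_pos: [608.6, -24.5, 66.7]
tcp_rot: [-0.29, -3.112, -0.002]
wrist_force: [-14.3, 2.6, 10.2]
width: 30.0
```

```bash
python3 -m handwheel '[{"offset":[0,0,0.008],"rotation":[0,0,0],"grip":0},{"offset":[0,0,0],"rotation":[0,0,0],"grip":0},{"offset":[0,0,0],"rotation":[0,0,0],"grip":0}]'
python3 -m handwheel '[{"offset":[-0.02,0,0],"rotation":[0,0,0],"grip":0},{"offset":[0,0,0],"rotation":[0,0,0],"grip":0},{"offset":[0,0,0],"rotation":[0,0,0],"grip":0}]'
python3 - <<'E'
from plan import *
plan((*pl(42,-7),66),79.3)
print(to_plate(get_obs()["tcp_pos"]),get_obs()["moment"])
for n in ("wrist","side","scene"):cv2.imwrite(f"pics/{n}15.png",grab_frame(n)[:,:,::-1])
a=cv2.imread("pics/side15.png");cv2.imwrite("pics/side15c.png",cv2.resize(a[180:330,250:400],None,fx=4,fy=4,interpolation=cv2.INTER_CUBIC))
a=cv2.imread("pics/scene15.png");cv2.imwrite("pics/scene15c.png",cv2.resize(a[170:350,200:450],None,fx=3.2,fy=3.2,interpolation=cv2.INTER_CUBIC))
E
```

```text
time: 18.75
tcp_pos: [608.5, -24.5, 66.6]
tcp_rot: [-0.29, -3.112, -0.002]
wrist_force: [-17.8, 1.9, 19.3]
width: 29.9
time: 19.12
tcp_pos: [608.6, -24.4, 66.7]
tcp_rot: [-0.288, -3.102, -0.003]
wrist_force: [-26.0, 2.5, 27.5]
width: 30.0
tcp [608.5995 -24.4316  66.6685] t 19.125 y ang 79.39285711793549 x ang 169.39235008702596 F [-25.9998   2.5478  27.455 ] w 29.97792332537916 tilt [ 0.0266 -0.0003 -0.9996]
offset units in current tool frame [ 0.     -0.0023  0.0027]
rot units [-0.0002 -0.0169  0.001 ] offset after rot [ 0.0001 -0.0023  0.0027]
[42.0276 -6.4303] [ 0.6146  4.2576 -0.0864]
```

View pics/side15c.png

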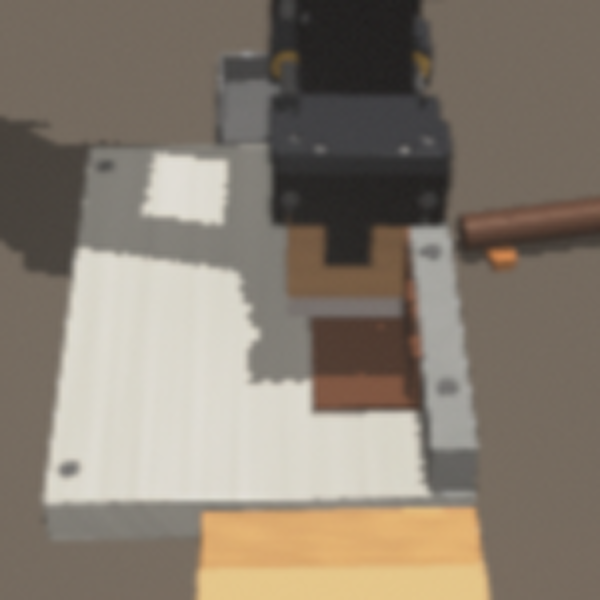

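View pics/scene15c.png

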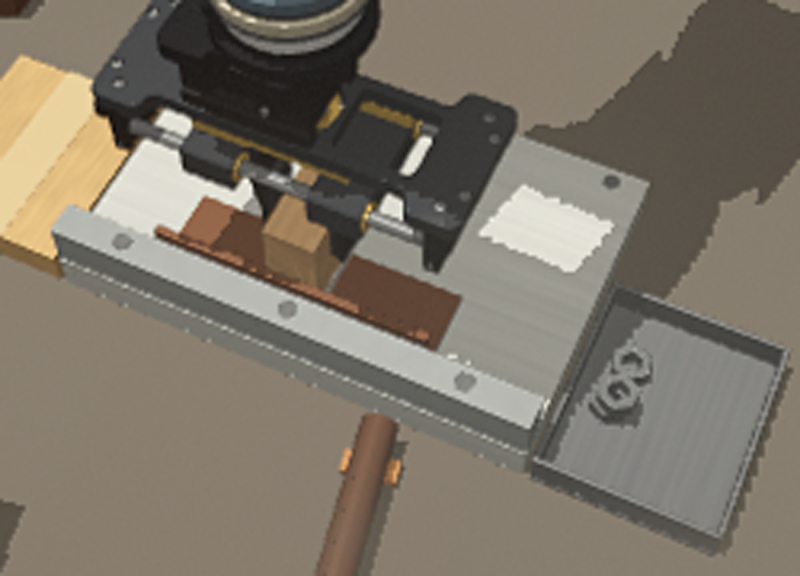

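```bash
python3 -m handwheel '[{"offset":[0,0,0],"rotation":[0,-0.01,0],"grip":0},{"offset":[0,0,0],"rotation":[0,-0.01,0],"grip":0},{"offset":[0,0,0],"rotation":[0,0,0],"grip":0},{"offset":[0,0,0],"rotation":[0,0,0],"grip":0}]'
python3 - <<'E'
from plan import *
plan((*pl(42,-7),66),79.3)
print(to_plate(get_obs()["tcp_pos"]),get_obs()["moment"])
E
```

```text
time: 19.77
tcp_pos: [608.6, -24.6, 66.3]
tcp_rot: [0.29, 3.123, -0.002]
wrist_force: [-25.1, 2.2, 26.1]
width: 29.4
tcp [608.5723 -24.6179  66.255 ] t 19.775 y ang 79.40562860656415 x ang 169.40579738377892 F [-25.0818   2.1648  26.0622] w 29.445411702350285 tilt [-0.0048 -0.0006 -1.    ]
offset units in current tool frame [ 0.0002 -0.0015  0.001 ]
rot units [-0.0004  0.0031  0.0012] offset after rot [ 0.0001 -0.0015  0.001 ]
[42.0355 -6.6184] [ 0.4515  4.5626 -0.0794]
```

```bash
python3 -m handwheel '[{"offset":[0,0,0],"rotation":[0,0,0],"grip":0},{"offset":[0,0,0],"rotation":[0,0,0],"grip":0},{"offset":[0,0,0],"rotation":[0,0,0],"grip":0},{"offset":[0,0,0],"rotation":[0,0,0],"grip":0},{"offset":[0,0,0],"rotation":[0,0,0],"grip":0},{"offset":[0,0,0],"rotation":[0,0,0],"grip":0},{"offset":[0,0,0],"rotation":[0,0,0],"grip":0},{"offset":[0,0,0],"rotation":[0,0,0],"grip":0}]'
python3 - <<'E'
from plan import *
for n in ("wrist","side","scene"):cv2.imwrite(f"pics/{n}16.png",grab_frame(n)[:,:,::-1])
a=cv2.imread("pics/scene16.png")[225:290,240:350];cv2.imwrite("pics/scene16c.png",cv2.resize(a,None,fx=7,fy=7,interpolation=cv2.INTER_CUBIC))
a=cv2.imread("pics/side16.png")[230:300,310:380];cv2.imwrite("pics/side16c.png",cv2.resize(a,None,fx=8,fy=8,interpolation=cv2.INTER_CUBIC))
E
```

```text
time: 20.78
tcp_pos: [608.6, -24.7, 66.2]
tcp_rot: [0.29, 3.124, -0.002]
wrist_force: [-24.0, 2.7, 26.6]
width: 29.6
```

View pics/scene16c.png

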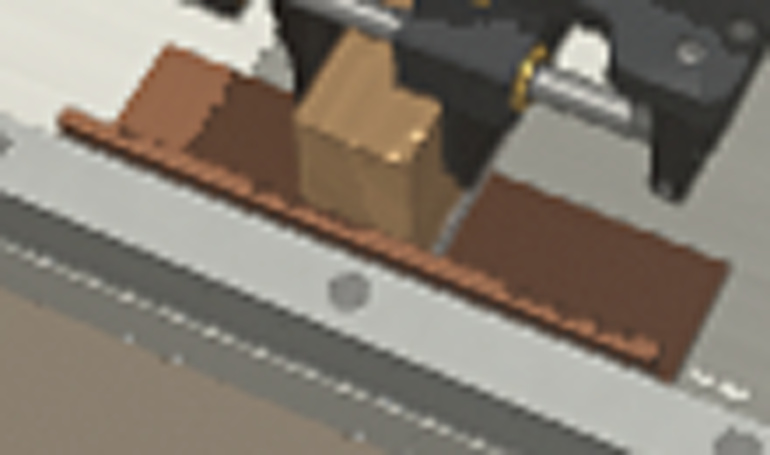

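View pics/side16c.png

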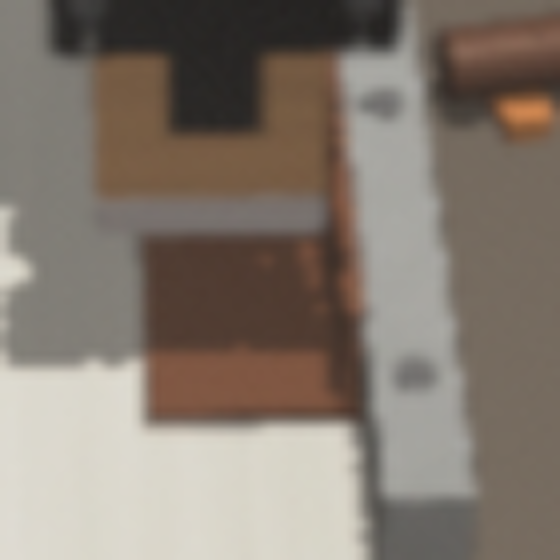

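View pics/wrist16.png

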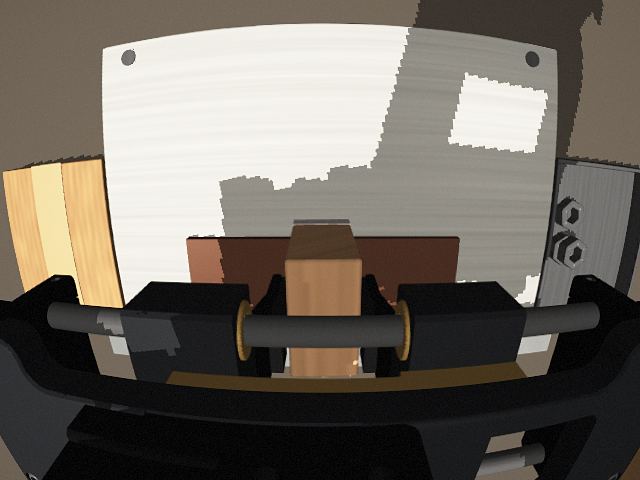

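```bash
python3 - <<'E'
from plan import *
k=calibration("wrist")
for p,z in(((188,238),30),((459,238),30),((103,48),25),((556,49),25)):print(to_plate(wz(k,p,z)))
for p in((170,45),(730,265)):print("scene",to_plate(onz(cs,((p[0]+.5)/7-.5+240,(p[1]+.5)/7-.5+225),30)))
for p in((148,237),(150,418)):print("side",to_plate(onz(cd,((p[0]+.5)/8-.5+310,(p[1]+.5)/8-.5+230),30)))
o=get_obs();print(o["time"],o["wrist_force"],o["width"])
E
```

```text
[ 22.5914 -86.0027]
[22.2544 70.9674]
[ -95.8601 -141.5504]
[-97.6448 135.5509]
scene [ 23.3659 -85.6559]
scene [22.4422 72.6001]
side [ 26.8367 -21.4669]
side [ 26.0621 -87.502 ]
20.925 [-24.0245   2.3481  26.0559] 29.570422572575385
```

```bash
python3 -c "
from station import *
print(job_done()); o=get_obs(); print(o['time'],o['wrist_force'],o['tcp_pos'],o['width'])"
```

```text
the job is handed in; nothing more can be done
None
the job is handed in; nothing more can be done
```

I picked up the block and wiped the three nuts into the +y tray with it. I then pushed the angle bar against the fence with the same block and handed the job in at about 21 s, still pressing. No verdict was reported.

**Last checks before handing in:**
- **Nuts:** the images show three nuts in the tray, one resting on another. I measured their centres between -24 and +10 mm in x and about -25 to -28 mm in y in the tray's frame, inside the limits.
- **Bar position:** its outer face is at about 73 to 76 mm in the plate's frame, with the fence at 75. It is parallel to the fence within about 0.01 rad and looks flush and flat. The views disagree by about 4 mm in x: the wrist and scene cameras put the flat leg's near edge at 22–23 mm, the side camera at 26–27 mm.
- **Pressing:** the wrist force held steady for over a second at about 24 N against the fence and 26 N down, with the block gripped at 60 N. These are wrist readings. I could not measure the bar-to-fence and bar-to-plate forces separately.
- **Bystanders:** the arm did not go near the big nut or the long bolt, and in the views where they show up they look unmoved. I did not measure their positions again.

**Off plan:** while the push built up, the gripper tilted by about 0.027 rad. I turned it back to within 0.005 rad of vertical, and the forces stayed about the same.

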